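Clear the used corks into the board's scraps tray

ROBOT

A 7-joint arm with a two-finger parallel gripper is mounted at the origin on a cart in front of the work surface, level with it; the furniture and walls round the work are solid. World frame = base frame: x ahead of the robot, y to its left, z up, the work surface at z = 0. Lengths are in m, angles in rad, forces in N, time in s.
With the tool pointing down it reaches from about 0.425 to 0.875 m from the base axis. Payload 4.7 kg.
Tool frame: the origin (TCP) lies where the fingers leave the gripper's body, on its centre line; the fingertips stand 70 mm ahead of it and the grasp point (between the pads) lies 51 mm ahead of it; z points along the fingers, y is the line along which they close (so a half turn about z gives the same grasp; the last joint's range is limited). The gripper opens to 87 mm and grips with 3 to 60 N. Pads are 19 mm wide; open, the fingers measure 117 mm over their backs; the gripper's body (75 mm by 190 mm) begins 51 mm behind the grasp point.
Start: joints at [-1.307, 0.321, -0.07, 1.45, 0.023, 1.371, -0.057], TCP at [0.161, 0.63, 0.292] pointing down, gripper open.
Joint ranges: [-2.86, 2.86], [-0.3, 2.09], [-1.38, 1.24], [0.06, 2.45], [-1.56, 4.7], [0.09, 2.05], [-2.69, 2.69]. Speed limits (rad/s): [2.57, 2.57, 3.14, 3.14, 3.14, 3.14, 3.14].

INTERFACE

Orientations are given as a rotation vector (axis times angle).
In Python, from bench import ctrl gives the robot as it stands.
- The arm moves only by the tool drive_tool, never from a script. Its argument "motion" is a list of rows, each a list of 3 entries, a list of its own where there are three numbers: the shift along the tool's x, y, z in cm, then the turn, a rotation vector about the tool's x, y, z in degrees, then the opening, from -1 (shut) to 1 (fully open). In form: [[[x, y, z], [ax, ay, az], claw], ...]. A call has 1 to 12 rows; each row shifts and turns the commanded pose from where the row before left it, along the tool's axes as they then stand; what a row does not reach is not made up. A row lasts 1/8 s, in which the tool goes at most 62.5 mm and 10.7 degrees, less where a joint would pass 70% of its speed; a pose out of reach is approached as far as the arm can. A call with a gripper value outside its range is refused whole. The fingers move at their own pace and stop on an object; "force" is the grip in N (left out, the last holds). Time passes only in rows, so rows that do not move let the fingers close. It gives the time, the measured TCP pose, the force, the opening and the grip force at its end, in the units of the state.
- ctrl.get_state(): the state, without advancing time (a new reading comes with each control period).
- ctrl.get_image(name): name is "scene" or "top" or "wrist"; returns the picture (400x640x3 uint8, red, green, blue); there is no depth.
- ctrl.calibration(name): a dict with "K" (3x3 intrinsics, pixels), "distortion" ([k1, k2, p1, p2, k3] as OpenCV has them; the pictures are not rectified), "origin" and "attitude" of the camera in the world; the wrist camera has in their place "tool_from_camera" (4x4, takes a point from camera to tool coordinates, whose origin is the TCP and whose axes are the flange's). Camera axes: x right, y up, looking along -z (the intrinsics and any distortion apply to the point x, -y, -z); pixel columns grow to the right and rows downward; lengths in m; the calibration is good to about 2 mm. A picture is of the moment at which its call begins: read the wrist's pose just before it. calibration takes no time and is no camera call.
- ctrl.close_job(): hands the job in; it is judged then, once.
The state is a dict: "time": time; "joint_positions": joint angles; "qd": joint speeds; "joint_torque": joint torques, N m; "position": TCP position; "tool_rot": TCP orientation; "ft_force": force on the tool from outside, world axes, zero at the start; "torque": the same for the moment, N m; "grip_width": opening from 0.0 (shut) to 1.0 (fully open); "grip_force": force on a finger pad.
Only numpy, scipy, OpenCV 4.12 (cv2) and the standard library are available. Lean on these libraries where they do the work, as an engineer would, in place of code of your own. Each camera call takes 0.05 s, during which the arm holds its last target. There are 200 camera calls.

TASK

Clear the two wine corks off the cutting board: pull the scraps tray under the board fully out, push each cork along the board and over its open edge so that it drops into the tray (slide the corks, do not pick them up), then push the tray fully home with the corks in it. The metal bottle stopper stays standing where it is on the board, and the glasses and the jigger round about are left alone.

Things in the scene. Friction and masses are not known exactly. Their poses are not given: they have to be found in the camera images.
- board: light wooden cutting board on runners, fixed, 230 (x) x 260 (y) mm, flat top 82 mm above the worktop. Origin: centre of its underside. Its -y side (the robot's right), at y = -130 mm, is the open edge, under which the tray slides out; the other sides carry a rim 8 mm wide, 5 mm high. Two corks and a stopper stand on it in three rows, about 56 mm apart along x.
- board_edge (a point): middle of the board's open edge, at the height of its top; axes as the board's: -y points off the board, over the pulled-out tray.
- tray (a joint): how far the steel scraps tray with its wooden front is pulled out, in m: 0 = fully home (front flush with the board's open edge), 0.11 = fully out, at its stop. It slides level along the board's -y, with about 2 N of friction, and stays where it is left.
- tray_pull (a point): grip point of the tray's dark wooden pull tab, it moves with the tray: 28 mm in front of the tray front, 47 mm above the worktop. The tab is an upright fin 14 mm thick along the board's x axis, standing 45 mm out of the front, 26 mm high, its top 58 mm above the worktop. Nothing stands beside it.
- tray_in (a point): a point on the tray's inner floor, 85 mm behind the front face of the tray, 8 mm above the worktop; it moves with the tray, axes as the board's. The inside is 176 mm wide along x (-88 to 88 mm from this point) and runs from y = -75 mm (front wall, top 58 mm above the worktop) to y = +82 mm (back wall); side and back walls reach 46 mm above the worktop, the board's underside is at 62 mm. Pulled fully out, 100 mm of the inside lie open in front of the board's edge.
- cork_0: wine cork, upright cylinder 23 mm in diameter and 44 mm high, 15 g, loose on the board. Origin: centre of its lower end.
- cork_1: second wine cork, the same as the first.
- stopper: metal bottle stopper with a round knob top, 25 mm in diameter and 49 mm high, standing loose on the board in a row beside the corks; it must stay. Origin: centre of its foot.
- jigger: metal hourglass measuring cup, 43 mm wide, 70 mm high, loose on the worktop left of the board. Origin: centre of its foot.
- shot_glass: small straight glass, 48 mm wide, 61 mm high, loose on the worktop left of the board. Origin: centre of its foot.
- tumbler: drinking glass, 80 mm wide, 88 mm high, loose on the worktop at the robot's right. Origin: centre of its foot.

How it is judged:
On the way, in this order (a step that is already met when the one before it is completed fails the run):
1. the tray is pulled fully out (0.10 m or more) while both corks are still on the board (value of joint tray above 0.1 m and z of each of cork_0, cork_1 in the frame of board above 0.078 m), for 0.1 s.
2. both corks lie in the pulled-out tray (value of joint tray above 0.07 m and x of cork_0 in the frame of tray_in between -0.089 and 0.089 m and y of cork_0 in the frame of tray_in between -0.077 and 0.083 m and z of cork_0 in the frame of tray_in between -0.006 and 0.05 m and x of cork_1 in the frame of tray_in between -0.089 and 0.089 m and y of cork_1 in the frame of tray_in between -0.077 and 0.083 m and z of cork_1 in the frame of tray_in between -0.006 and 0.05 m), for 0.2 s.
At the end, for the whole second after the job is handed in: The tray is home (within 6 mm of shut) with both corks at rest inside it, and the bottle stopper stands upright on the board within 15 mm of where it was; the jigger, shot glass and tumbler are within 15 mm of where they were (value of joint tray below 0.006 m and x of cork_0 in the frame of tray_in between -0.089 and 0.089 m and y of cork_0 in the frame of tray_in between -0.077 and 0.083 m and z of cork_0 in the frame of tray_in between -0.006 and 0.05 m and x of cork_1 in the frame of tray_in between -0.089 and 0.089 m and y of cork_1 in the frame of tray_in between -0.077 and 0.083 m and z of cork_1 in the frame of tray_in between -0.006 and 0.05 m and linear speed of each of cork_0, cork_1 below 0.02 m/s and angle between stopper's own z axis and vertical below 0.1 rad and distance of each of stopper, jigger, shot_glass, tumbler from where it was at the start of the episode below 0.015 m); the robot touches nothing.
It fails at once if a cork is lifted more than 30 mm off the board's top (z of any of cork_0, cork_1 in the frame of board above 0.112 m).
It fails at once if the bottle stopper is knocked over or moved more than 15 mm (distance of stopper from where it was at the start of the episode above 0.015 m or angle between stopper's own z axis and vertical above 0.4 rad).
It fails at once if the jigger or a glass is moved more than 15 mm (distance of any of jigger, shot_glass, tumbler from where it was at the start of the episode above 0.015 m).
It also fails if it takes over 67 s, if anything falls off the work surface, if the arm or the gripper's body presses on something with over 40 N, if the wrist force passes 120 N, or if a joint passes its speed limit or range.

## Working session

There is one attempt and no reset: what is moved stays moved. The work goes in short steps, Python scripts to look and compute and a tool call to move; the robot and the scene stay as the last step left them, time stands still between calls to the robot, and variables do not carry over. Pictures are saved under pics/ and viewed, at most 10 in all, crops included, and the job is handed in when it is done.

Besides the shell and the picture viewer there is one more tool, called as name(argument=value, ...) on one line, values as JSON. drive_tool: Moves the arm, as the interface text tells. Its arguments: {"type":"object","properties":{"motion":{"type":"array","items":{"type":"array"}},"force":{"type":"number"}},"required":["motion"]}

```bash
mkdir -p pics; python3 - <<'E'
from bench import ctrl
import cv2
s=ctrl.get_state();print(s)
for n in("scene","top"):
    cv2.imwrite(f"pics/{n}0.png",cv2.cvtColor(ctrl.get_image(n),cv2.COLOR_RGB2BGR));print(ctrl.calibration(n))
E
```

```text
{'time': 0.0, 'joint_positions': array([-1.30693066,  0.3218503 , -0.07006195,  1.45167889,  0.02261907,
        1.3707755 , -0.05692247]), 'qd': array([ 0.00049904,  0.00142752,  0.00109045,  0.00185074, -0.00051331,
        0.00043131,  0.00085654]), 'joint_torque': array([ 5.95239356e-06, -4.91291428e+01, -4.04381733e-01, -3.12527275e+01,
       -6.40174979e-02,  4.36315709e-02,  1.88420381e-04]), 'position': array([0.1606228 , 0.62941333, 0.29114152]), 'tool_rot': array([-3.91312221e-01, -3.11700705e+00,  3.01882420e-03]), 'ft_force': array([-0.30281962,  0.24089701,  0.27920957]), 'torque': array([-0.03533752,  0.00285276,  0.01551364]), 'grip_force': 0.0, 'grip_width': 1.0040274292313391}
{'K': array([[514.47631976,   0.        , 324.24084345],
       [  0.        , 514.47631976, 197.5673649 ],
       [  0.        ,   0.        ,   1.        ]]), 'distortion': array([-0.12688182,  0.        ,  0.        ,  0.        ,  0.        ]), 'origin': array([0.02348524, 0.97305787, 1.31784199]), 'attitude': array([ 0.22047761, -0.92131036, -2.54332246])}
{'K': array([[448.8601842 ,   0.        , 324.86000269],
       [  0.        , 448.8601842 , 202.27664451],
       [  0.        ,   0.        ,   1.        ]]), 'distortion': array([-0.09722729,  0.        ,  0.        ,  0.        ,  0.        ]), 'origin': array([0.26032558, 0.03804589, 1.75452798]), 'attitude': array([ 0.09655591, -0.09372307, -1.54844909])}
```

View pics/top0.png

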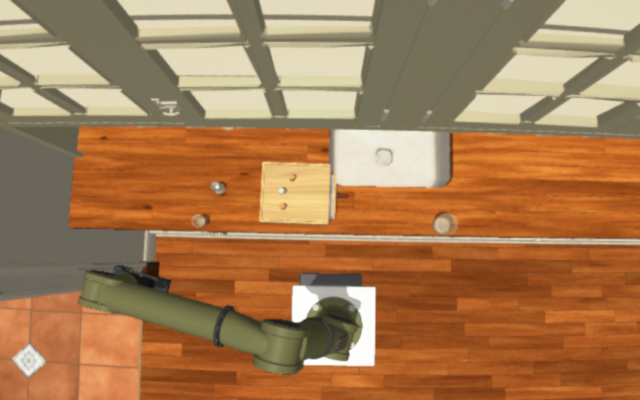

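View pics/scene0.png

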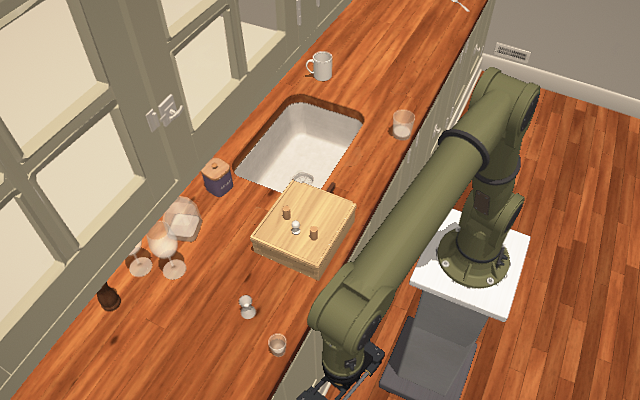

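Top view: board spans about (262–335, 163–222) px, with corks at (293,177) and (283,206) and the stopper at (282,190) between them. The scene view agrees, and the tray opens toward the sink side.

```bash
cat > h.py <<'E'
import numpy as np,cv2
from scipy.spatial.transform import Rotation as R
from bench import ctrl
def ray(name,px,pose=None):
    c=ctrl.calibration(name);px=np.array(px,float).reshape(-1,1,2)
    u=cv2.undistortPoints(px,c["K"],c["distortion"]).reshape(-1,2)
    d=np.c_[u[:,0],-u[:,1],-np.ones(len(u))]
    if name=="wrist":
        p,r=pose;T=np.array(c["tool_from_camera"]);Rw=R.from_rotvec(r).as_matrix()
        return Rw@T[:3,3]+p,d@(Rw@T[:3,:3]).T
    return np.array(c["origin"]),d@R.from_rotvec(c["attitude"]).as_matrix().T
def plane(name,px,z,pose=None):
    o,d=ray(name,px,pose);return o+d*((z-o[2])/d[:,2])[:,None]
E
python3 - <<'E'
from h import *
np.set_printoptions(precision=3,suppress=True)
i=cv2.imread("pics/top0.png");c=cv2.resize(i[150:240,190:350],None,fx=5,fy=5,interpolation=cv2.INTER_CUBIC);cv2.imwrite("pics/c.png",c)
hsv=cv2.cvtColor(i,cv2.COLOR_BGR2HSV)
print(hsv[170,300],hsv[215,300],hsv[177,293],hsv[206,283],hsv[190,282],hsv[200,325])
print(plane("top",[[293,177],[283,206]],.126),plane("top",[[282,190]],.131))
print(plane("top",[[262,163],[330,163],[330,222],[262,222]],.085))
print(plane("scene",[[287,209],[314,229]],.126),plane("scene",[[295,224]],.131))
E
```

```text
[ 19 119 231] [ 19 117 235] [ 17 133 221] [ 16 137 226] [ 22  27 236] [ 21 112 245]
[[0.551 0.162 0.126]
 [0.442 0.196 0.126]] [[0.501 0.201 0.131]]
[[0.61  0.285 0.085]
 [0.614 0.027 0.085]
 [0.39  0.022 0.085]
 [0.385 0.276 0.085]]
[[0.548 0.17  0.126]
 [0.442 0.2   0.126]] [[0.498 0.212 0.131]]
```

View pics/c.png

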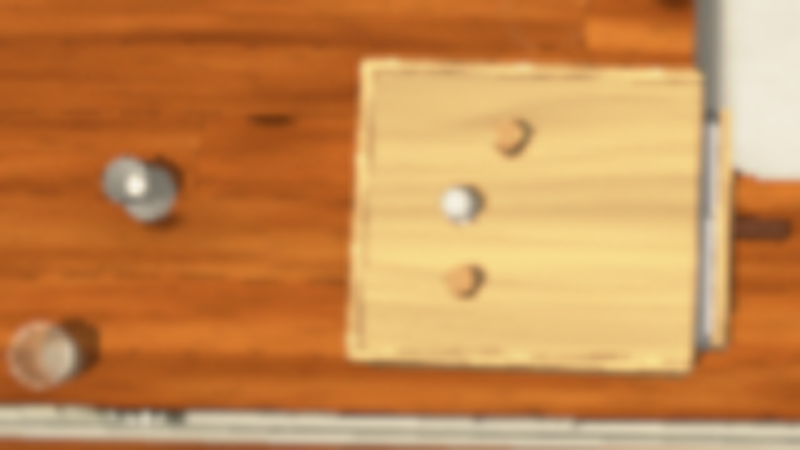

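Crop: board corners TL (362,62), TR (700,70), BR (693,372), BL (347,360); cork tops (512,135) and (464,280); stopper (459,203). The tray is already slightly open, with the dark pull tab at (735–790, 230).

```bash
python3 - <<'E'
from h import *
np.set_printoptions(precision=4,suppress=True)
f=lambda p:np.array(p,float)/5+[190-.4,150-.4]
C=plane("top",f([[362,62],[347,360]]),.087);E=plane("top",f([[700,70],[693,372]]),.082)
print(C,E)
for v in(E[0]-C[0],E[1]-C[1],):print("ang -y",np.degrees(np.arctan2(v[0],-v[1])),np.linalg.norm(v))
for v in(C[0]-C[1],E[0]-E[1]):print("ang x",np.degrees(np.arctan2(v[1],v[0])),np.linalg.norm(v))
print("corks",plane("top",f([[511,135],[463,280]]),.126),"stop",plane("top",f([[459,203]]),.125))
print("tab",plane("top",f([[735,230],[790,230]]),.058), "front",plane("top",f([[732,110],[725,347]]),.058))
s=ctrl.get_state();print(R.from_rotvec(s["tool_rot"]).as_matrix());print(ctrl.calibration("wrist"))
E
```

```text
[[0.613  0.2848 0.087 ]
 [0.3863 0.2874 0.087 ]] [[0.6127 0.0282 0.082 ]
 [0.3831 0.029  0.082 ]]
ang -y -0.054610506901281435 0.25663816140288587
ang -y -0.7101350151205869 0.25842976685160857
ang x -0.6663979994792856 0.22673758020042273
ang x -0.21574985214108666 0.22968165590150952
corks [[0.5519 0.1667 0.126 ]
 [0.4437 0.1987 0.126 ]] stop [[0.5007 0.2035 0.125 ]]
tab [[ 0.494  -0.001   0.058 ]
 [ 0.4948 -0.043   0.058 ]] front [[0.587  0.0029 0.058 ]
 [0.4043 0.005  0.058 ]]
[[-0.969   0.2472 -0.0003]
 [ 0.2472  0.969  -0.0017]
 [-0.0001 -0.0017 -1.    ]]
{'K': array([[354.3196,   0.    , 321.2627],
       [  0.    , 354.3196, 202.8702],
       [  0.    ,   0.    ,   1.    ]]), 'distortion': array([-0.0272,  0.    ,  0.    ,  0.    ,  0.    ]), 'tool_from_camera': array([[ 0.0006,  0.9526,  0.3042,  0.0845],
       [ 1.    , -0.0008,  0.0005,  0.0004],
       [ 0.0007,  0.3042, -0.9526, -0.0931],
       [ 0.    ,  0.    ,  0.    ,  1.    ]])}
```

```bash
cat >> h.py <<'E'
def plan(pos,psi,n,polar=False,pose=None):
    """rows to TCP pos, pointing down, tool x at world azimuth psi(deg)"""
    if pose is None: s=ctrl.get_state();pose=(s["position"],s["tool_rot"])
    p0,r0=np.array(pose[0]),R.from_rotvec(pose[1]);p,r=p0,r0;pos=np.array(pos)
    c,s_=np.cos(np.radians(psi)),np.sin(np.radians(psi))
    r1=R.from_matrix(np.array([[c,s_,0],[s_,-c,0],[0,0,-1]]));w=(r0.inv()*r1).as_rotvec()
    pl=lambda q:np.array([np.hypot(q[0],q[1]),np.arctan2(q[1],q[0]),q[2]])
    for k in range(1,n+1):
        t=k/n
        if polar: a=pl(p0)*(1-t)+pl(pos)*t;q=np.array([a[0]*np.cos(a[1]),a[0]*np.sin(a[1]),a[2]])
        else: q=p0+(pos-p0)*t
        sh=np.round(r.inv().apply(q-p)*100,1);tu=np.round(np.degrees((r.inv()*(r0*R.from_rotvec(w*t))).as_rotvec()),1)+0.
        p=p+r.apply(sh/100);r=r*R.from_rotvec(np.radians(tu));print([list(map(float,sh)),list(map(float,tu))],"!" if np.linalg.norm(sh)>6.2 else "")
    print("end",p,r.as_matrix()[:,0]);return p,r.as_rotvec()
E
python3 - <<'E'
from h import *
plan([.494,-.025,.25],90,16,True)
E
```

```text
[[-5.5, -1.2, 0.3], [0.0, 0.0, 4.7]] 
[[-5.4, -1.2, 0.2], [0.0, 0.0, 4.8]] 
[[-5.3, -1.3, 0.3], [0.0, 0.0, 4.7]] 
[[-5.2, -1.2, 0.2], [0.0, 0.0, 4.7]] 
[[-5.1, -1.3, 0.3], [0.0, 0.0, 4.8]] 
[[-5.1, -1.2, 0.3], [0.0, 0.0, 4.7]] 
[[-4.9, -1.3, 0.2], [0.0, 0.0, 4.7]] 
[[-4.9, -1.3, 0.3], [0.0, 0.0, 4.7]] 
[[-4.8, -1.3, 0.3], [0.0, 0.1, 4.8]] 
[[-4.7, -1.3, 0.2], [0.0, 0.0, 4.7]] 
[[-4.6, -1.3, 0.3], [0.0, 0.0, 4.7]] 
[[-4.5, -1.3, 0.2], [-0.1, 0.0, 4.8]] 
[[-4.4, -1.4, 0.3], [0.0, 0.0, 4.7]] 
[[-4.4, -1.3, 0.3], [0.0, 0.0, 4.7]] 
[[-4.2, -1.3, 0.2], [0.0, 0.0, 4.8]] 
[[-4.2, -1.4, 0.3], [0.0, 0.0, 4.7]] 
end [ 0.49375556 -0.02477528  0.24967569] [2.50496872e-04 9.99999911e-01 3.39937533e-04]
```

drive_tool(motion=[[[-5.5, -1.2, 0.3], [0, 0, 4.7], 1], [[-5.4, -1.2, 0.2], [0, 0, 4.8], 1], [[-5.3, -1.3, 0.3], [0, 0, 4.7], 1], [[-5.2, -1.2, 0.2], [0, 0, 4.7], 1], [[-5.1, -1.3, 0.3], [0, 0, 4.8], 1], [[-5.1, -1.2, 0.3], [0, 0, 4.7], 1], [[-4.9, -1.3, 0.2], [0, 0, 4.7], 1], [[-4.9, -1.3, 0.3], [0, 0, 4.7], 1], [[-4.8, -1.3, 0.3], [0, 0, 4.8], 1], [[-4.7, -1.3, 0.2], [0, 0, 4.7], 1], [[-4.6, -1.3, 0.3], [0, 0, 4.7], 1], [[-4.5, -1.3, 0.2], [0, 0, 4.8], 1]])

```text
time: 1.6
position: [0.5112, 0.1524, 0.2608]
tool_rot: [-1.831, -2.553, 0.001]
ft_force: [0.6, -0.0, -0.5]
grip_width: 0.996
grip_force: 0.0
```

drive_tool(motion=[[[-4.4, -1.4, 0.3], [0, 0, 4.7], 1], [[-4.4, -1.3, 0.3], [0, 0, 4.7], 1], [[-4.2, -1.3, 0.2], [0, 0, 4.8], 1], [[-4.2, -1.4, 0.3], [0, 0, 4.7], 1], [[0, 0, 0], [0, 0, 0], 1], [[0, 0, 0], [0, 0, 0], 1]])

```text
time: 2.35
position: [0.4938, -0.0237, 0.2501]
tool_rot: [-2.221, -2.221, -0.001]
ft_force: [-0.9, 0.1, -0.1]
grip_width: 1.003
grip_force: 0.0
```

```bash
python3 - <<'E'
from h import *
s=ctrl.get_state();print(s["time"],s["position"].tolist(),s["tool_rot"].tolist())
cv2.imwrite("pics/w1.png",cv2.cvtColor(ctrl.get_image("wrist"),cv2.COLOR_RGB2BGR))
E
```

```text
2.35 [0.4937798589801062, -0.023725165659184744, 0.25012046844423147] [-2.220594720222807, -2.221400782682674, -0.0006903812847046193]
```

View pics/w1.png

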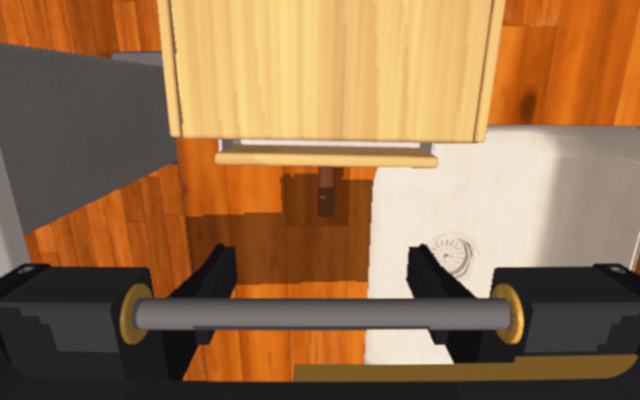

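Wrist view: tab top at columns 318–335 (rows 167–189, front face below to 216); tray front's outer top edge at row ~165; board open edge from (175,136) to (485,140).

```bash
python3 - <<'E'
from h import *
np.set_printoptions(precision=4,suppress=True)
P=([0.49378,-0.023725,0.25012],[-2.2206,-2.2214,-0.0007])
print("tab",plane("wrist",[[319,167],[335,167],[318,189],[335,189]],.058,P))
print("edge",plane("wrist",[[176,136],[485,140]],.082,P));print("front",plane("wrist",[[217,161],[436,165]],.058,P))
E
```

```text
tab [[ 0.4917  0.0006  0.058 ]
 [ 0.5048  0.0006  0.058 ]
 [ 0.4908 -0.0181  0.058 ]
 [ 0.505  -0.0181  0.058 ]]
edge [[0.3869 0.0288 0.082 ]
 [0.6142 0.0262 0.082 ]]
front [[0.4084 0.0056 0.058 ]
 [0.5875 0.0025 0.058 ]]
```

drive_tool(motion=[[[0, 0.4, 5.0], [0, 0, 0.5], 0.3], [[0, 0, 5.0], [0, 0, 0], 0.2], [[0, 0, 3.2], [0, 0, 0], 0.1], [[0, 0, 2.0], [0, 0, 0], 0], [[0, 0, 0], [0, 0, 0], -1], [[0, 0, 0], [0, 0, 0], -1], [[0, 0, 0], [0, 0, 0], -1], [[0, 0, 0], [0, 0, 0], -1], [[0, 0, 0], [0, 0, 0], -1]], force=30)

```text
time: 3.52
position: [0.4977, -0.0241, 0.099]
tool_rot: [-2.231, -2.21, -0.001]
ft_force: [-2.9, 0.7, 6.6]
grip_width: 0.157
grip_force: 30.0
```

drive_tool(motion=[[[-1, 0, 0], [0, 0, 0], -1], [[-1.5, 0, 0], [0, 0, 0], -1], [[-1.5, 0, 0], [0, 0, 0], -1], [[-1.5, 0, 0], [0, 0, 0], -1], [[-1.5, 0, 0], [0, 0, 0], -1], [[-0.8, 0, 0], [0, 0, 0], -1], [[-0.4, 0, 0], [0, 0, 0], -1], [[-0.3, 0, 0], [0, 0, 0], -1], [[0, 0, 0], [0, 0, 0], -1]])

```text
time: 4.65
position: [0.4962, -0.1097, 0.0989]
tool_rot: [-2.231, -2.209, 0.001]
ft_force: [-5.7, 1.0, 9.0]
grip_width: 0.159
grip_force: 30.0
```

drive_tool(motion=[[[-0.3, 0, 0], [0, 0, 0], -1], [[-0.3, 0, 0], [0, 0, 0], -1], [[0, 0, 0], [0, 0, 0], -1]])

```text
time: 5.03
position: [0.4963, -0.1107, 0.0989]
tool_rot: [-2.224, -2.207, -0.005]
ft_force: [-5.4, 12.2, 11.6]
grip_width: 0.157
grip_force: 30.0
```

drive_tool(motion=[[[0.5, 0, 0], [0, 0, 0], 0], [[0, 0, 0], [0, 0, 0], 0], [[0, 0, 0], [0, 0, 0], 0], [[0, 0, -5], [0, 0, 0], 0], [[0, 0, -6], [0, 0, 0], 0], [[3.3, 0, -5], [0, 0, 0], 0], [[5, 0, -3], [0, 0, 0], -0.3], [[5, 0, -3], [0, 0, 0], -0.5], [[5.5, 0, 0], [0, 0, 0], -0.77], [[5, 0, 0], [0, 0, 0], -0.77], [[2, 0, 0], [0, 0, 0], -0.77], [[0, 0, 0], [0, 0, 0], -0.77]])

```text
time: 6.52
position: [0.4994, 0.1481, 0.3178]
tool_rot: [2.229, 2.213, -0.002]
ft_force: [0.1, -0.3, 0.9]
grip_width: 0.115
grip_force: 0.0
```

```bash
python3 - <<'E'
from h import *
s=ctrl.get_state();print(s["time"],s["position"].tolist(),s["tool_rot"].tolist(),s["grip_width"])
cv2.imwrite("pics/w2.png",cv2.cvtColor(ctrl.get_image("wrist"),cv2.COLOR_RGB2BGR))
E
```

```text
6.525 [0.4994061305076906, 0.1480532284409478, 0.31783032892470714] [2.2291772352031725, 2.2130801281592376, -0.0016186041432102395] 0.11511760241627685
```

View pics/w2.png

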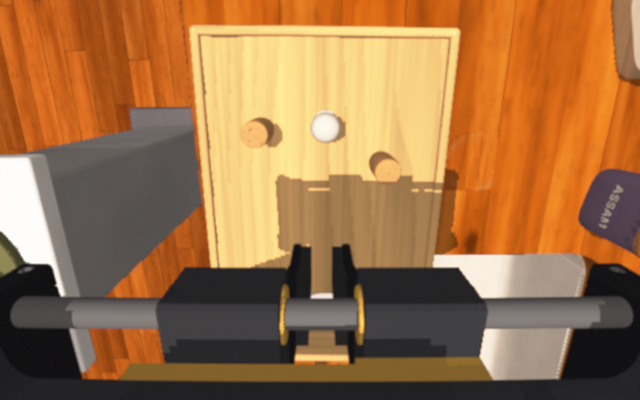

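Cork tops are at (254,134) and (388,170), and the stopper knob is at (325,127). All are standing.

```bash
python3 - <<'E'
from h import *
np.set_printoptions(precision=4,suppress=True)
P=([0.499406,0.148053,0.31783],[2.22918,2.21308,-0.0016])
print(plane("wrist",[[254,134],[388,170]],.126,P),plane("wrist",[[325,127]],.12,P))
print(plane("wrist",[[193,29],[459,31]],.087,P))
plan([.552,.205,.23],90,3,pose=P)
E
```

```text
[[0.4459 0.1992 0.126 ]
 [0.554  0.1693 0.126 ]] [[0.5025 0.2037 0.12  ]]
[[0.3926 0.2823 0.087 ]
 [0.6154 0.2793 0.087 ]]
[[1.9, 1.7, 2.9], [0.0, 0.0, -0.1]] 
[[1.9, 1.8, 2.9], [0.0, 0.0, -0.2]] 
[[1.9, 1.7, 3.0], [0.0, 0.1, -0.1]] 
end [0.5516 0.2047 0.2298] [0.0003 1.     0.0007]
```

drive_tool(motion=[[[1.8, 1.8, 3], [0, 0, -0.2], -0.77], [[1.8, 1.8, 3], [0, 0, -0.2], -0.77], [[1.6, 1.8, 3], [0, 0, 0], -0.77], [[0, 0, 3], [0, 0, 0], -0.77], [[0, 0, 2.5], [0, 0, 0], -0.77], [[0, 0, 1.5], [0, 0, 0], -0.77], [[0, 0, 0], [0, 0, 0], -0.77]])

```text
time: 7.45
position: [0.5536, 0.1976, 0.1576]
tool_rot: [2.226, 2.217, -0.003]
ft_force: [0.1, -0.2, -0.1]
grip_width: 0.117
grip_force: 0.0
```

drive_tool(motion=[[[-0.6, 0, 0], [0, 0, 0], -0.77], [[-1.2, 0, 0], [0, 0, 0], -0.77], [[-1.2, 0, 0], [0, 0, 0], -0.77], [[-1.2, 0, 0], [0, 0, 0], -0.77], [[-1.2, 0, 0], [0, 0, 0], -0.77], [[-1.2, 0, 0], [0, 0, 0], -0.77], [[-1.2, 0, 0], [0, 0, 0], -0.77], [[-1.2, 0, 0], [0, 0, 0], -0.77], [[-1.2, 0, 0], [0, 0, 0], -0.77], [[-1.2, 0, 0], [0, 0, 0], -0.77], [[-1.2, 0, 0], [0, 0, 0], -0.77], [[-0.8, 0, 0], [0, 0, 0], -0.77]])

```text
time: 8.95
position: [0.5534, 0.0644, 0.1583]
tool_rot: [2.224, 2.218, -0.0]
ft_force: [0.2, 0.3, -0.4]
grip_width: 0.114
grip_force: 0.1
```

drive_tool(motion=[[[-0.7, 0, 0], [0, 0, 0], -0.77], [[-0.7, 0, 0], [0, 0, 0], -0.77], [[-0.7, 0, 0], [0, 0, 0], -0.77], [[-0.5, 0, 0], [0, 0, 0], -0.77], [[0, 0, 0], [0, 0, 0], -0.77], [[0, 0, 0], [0, 0, 0], -0.77], [[0, 0, 0], [0, 0, 0], -0.77], [[0, 0, -5], [0, 0, 0], -0.77], [[0, 0, -5], [0, 0, 0], -0.77], [[0, 0, -2], [0, 0, 0], -0.77], [[0, 0, 0], [0, 0, 0], -0.77]])

```text
time: 10.32
position: [0.5543, 0.0396, 0.28]
tool_rot: [2.222, 2.218, 0.005]
ft_force: [-0.7, 0.7, -0.5]
grip_width: 0.116
grip_force: 0.0
```

```bash
python3 - <<'E'
from h import *
s=ctrl.get_state();print(s["time"],s["position"].tolist(),s["tool_rot"].tolist(),s["grip_width"])
a=ctrl.get_image("wrist");b=cv2.resize(ctrl.get_image("scene")[150:300,220:400],None,fx=3,fy=3)[:400]
cv2.imwrite("pics/w3.png",cv2.cvtColor(cv2.resize(np.vstack([cv2.resize(a,(540,338)),b[:260]]),None,fx=1,fy=1),cv2.COLOR_RGB2BGR))
E
```

```text
10.325 [0.554274023264097, 0.039644452383585035, 0.2799913963558149] [2.221821145001936, 2.2184283112281995, 0.005361279075215797] 0.1163194516707962
```

View pics/w3.png

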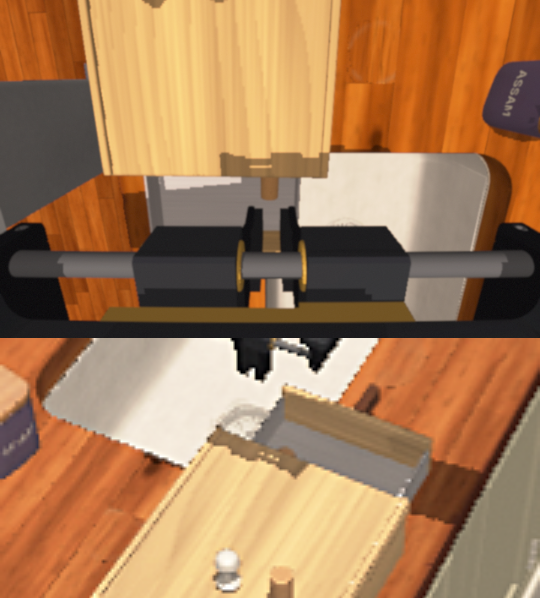

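The cork is in the tray, at mosaic (268,188) near the board edge; the stopper and second cork are undisturbed. Next is cork two.

drive_tool(motion=[[[5, -2.8, 0], [0, 0, 0], -0.77], [[5, -2.8, 0], [0, 0, 0], -0.77], [[5, -2.8, 0], [0, 0, 0], -0.77], [[4.1, -2.5, 0], [0, 0, 0], -0.77], [[0, 0, 0], [0, 0, 0], -0.77], [[0, 0, 4], [0, 0, 0], -0.77], [[0, 0, 4], [0, 0, 0], -0.77], [[0, 0, 3], [0, 0, 0], -0.77], [[0, 0, 1.2], [0, 0, 0], -0.77], [[0, 0, 0], [0, 0, 0], -0.77]])

```text
time: 11.68
position: [0.4446, 0.2297, 0.1554]
tool_rot: [-2.224, -2.218, 0.004]
ft_force: [0.1, 0.8, -0.2]
grip_width: 0.119
grip_force: 0.0
```

drive_tool(motion=[[[-0.6, 0, -0.2], [0, 0, 0], -0.77], [[-1.2, 0, 0], [0, 0, 0], -0.77], [[-1.4, 0, 0], [0, 0, 0], -0.77], [[-1.4, 0, 0], [0, 0, 0], -0.77], [[-1.4, 0, 0], [0, 0, 0], -0.77], [[-1.4, 0, 0], [0, 0, 0], -0.77], [[-1.4, 0, 0], [0, 0, 0], -0.77], [[-1.4, 0, 0], [0, 0, 0], -0.77], [[-1.4, 0, 0], [0, 0, 0], -0.77], [[-1.4, 0, 0], [0, 0, 0], -0.77], [[-1.4, 0, 0], [0, 0, 0], -0.77], [[-1.2, 0, 0], [0, 0, 0], -0.77]])

```text
time: 13.18
position: [0.4445, 0.0736, 0.1583]
tool_rot: [2.224, 2.219, 0.0]
ft_force: [-0.1, -0.7, 0.9]
grip_width: 0.118
grip_force: 0.1
```

drive_tool(motion=[[[-0.8, 0, 0], [0, 0, 0], -0.77], [[-0.7, 0, 0], [0, 0, 0], -0.77], [[-0.7, 0, 0], [0, 0, 0], -0.77], [[-0.7, 0, 0], [0, 0, 0], -0.77], [[-0.4, 0, 0], [0, 0, 0], -0.77], [[0, 0, 0], [0, 0, 0], -0.77], [[0, 0, 0], [0, 0, 0], -0.77], [[0, 0, 0], [0, 0, 0], -0.77], [[0, 0, -5], [0, 0, 0], -0.77], [[0, 0, -5], [0, 0, 0], -0.77], [[0, 0, -2], [0, 0, 0], -0.77], [[0, 0, 0], [0, 0, 0], -0.77]])

```text
time: 14.68
position: [0.4453, 0.0419, 0.2798]
tool_rot: [2.222, 2.219, 0.005]
ft_force: [1.0, -0.6, -0.2]
grip_width: 0.11
grip_force: 0.0
```

```bash
python3 - <<'E'
from h import *
s=ctrl.get_state();print(s["time"],s["position"].tolist(),s["tool_rot"].tolist(),s["grip_width"])
a=ctrl.get_image("wrist");b=cv2.resize(ctrl.get_image("scene")[150:300,220:400],None,fx=3,fy=3)
cv2.imwrite("pics/w4.png",cv2.cvtColor(np.vstack([cv2.resize(a,(540,338)),b[:260]]),cv2.COLOR_RGB2BGR))
E
```

```text
14.675 [0.4452649009785651, 0.04189870466273688, 0.27976292824149346] [2.222114129701874, 2.218547493004039, 0.0053922580354451854] 0.11021039650307794
```

View pics/w4.png

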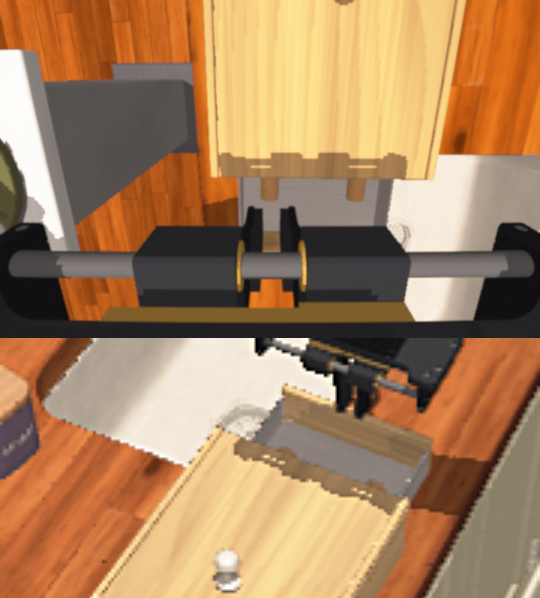

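Both corks lie on the tray floor at mosaic (268,188) and (355,188), the board is clear, and the stopper is still standing. Now push the tray home on the tab's end.

drive_tool(motion=[[[-5, 1.3, 0], [0, 0, 0], -1], [[-5, 1.3, 0], [0, 0, 0], -1], [[-5, 1.3, 0], [0, 0, 0], -1], [[-4.9, 1.3, 0], [0, 0, 0], -1], [[0, 0, 4], [0, 0, 0], -1], [[0, 0, 5], [0, 0, 0], -1], [[0, 0, 5], [0, 0, 0], -1], [[0, 0, 3], [0, 0, 0], -1], [[0, 0, 1], [0, 0, 0], -1], [[0, 0, 0], [0, 0, 0], -1]])

```text
time: 16.02
position: [0.4954, -0.1576, 0.0976]
tool_rot: [-2.223, -2.218, 0.002]
ft_force: [0.2, -0.3, 0.2]
grip_width: 0.003
grip_force: 0.0
```

drive_tool(motion=[[[0.7, 0, 0], [0, 0, 0], -1], [[0.7, 0, 0], [0, 0, 0], -1], [[0.8, 0, 0], [0, 0, 0], -1], [[1, 0, 0], [0, 0, 0], -1], [[1.2, 0, 0], [0, 0, 0], -1], [[1.2, 0, 0], [0, 0, 0], -1], [[1.2, 0, 0], [0, 0, 0], -1], [[1.2, 0, 0], [0, 0, 0], -1], [[1.2, 0, 0], [0, 0, 0], -1], [[1.2, 0, 0], [0, 0, 0], -1], [[0.8, 0, 0], [0, 0, 0], -1], [[0.6, 0, 0], [0, 0, 0], -1]])

```text
time: 17.52
position: [0.4961, -0.039, 0.0982]
tool_rot: [-2.223, -2.219, 0.0]
ft_force: [1.5, -1.6, -0.5]
grip_width: 0.008
grip_force: 0.8
```

drive_tool(motion=[[[0.4, 0, 0], [0, 0, 0], -1], [[0.4, 0, 0], [0, 0, 0], -1], [[0.2, 0, 0], [0, 0, 0], -1], [[0, 0, 0], [0, 0, 0], -1]])

```text
time: 18.02
position: [0.4961, -0.0312, 0.0982]
tool_rot: [2.224, 2.217, -0.002]
ft_force: [1.3, -5.6, -0.5]
grip_width: 0.006
grip_force: 2.7
```

Push on in small steps until the force shows the end stop.

drive_tool(motion=[[[0.3, 0, 0], [0, 0, 0], -1], [[0.3, 0, 0], [0, 0, 0], -1], [[0, 0, 0], [0, 0, 0], -1]])

```text
time: 18.4
position: [0.4961, -0.0306, 0.0983]
tool_rot: [2.224, 2.21, -0.009]
ft_force: [0.6, -16.9, 0.2]
grip_width: 0.008
grip_force: 8.6
```

At the stop (17 N). Back off, rise and check.

drive_tool(motion=[[[-1, 0, 0], [0, 0, 0], -1], [[-2, 0, 0], [0, 0, 0], -1], [[-2, 0, 0], [0, 0, 0], -1], [[0, 0, -5], [0, 0, 0], -1], [[0, 0, -5], [0, 0, 0], -1], [[0, 0, -5], [0, 0, 0], -1], [[0, 0, 0], [0, 0, 0], -1], [[0, 0, 0], [0, 0, 0], -1]])

```text
time: 19.4
position: [0.4956, -0.0728, 0.2477]
tool_rot: [-2.222, -2.219, -0.0]
ft_force: [-0.1, -0.9, -0.2]
grip_width: 0.006
grip_force: 0.0
```

```bash
python3 - <<'E'
from h import *
s=ctrl.get_state();print(s["time"],s["position"].tolist(),s["ft_force"])
a=ctrl.get_image("wrist");b=cv2.resize(ctrl.get_image("scene")[150:300,220:400],None,fx=3,fy=3)
cv2.imwrite("pics/w5.png",cv2.cvtColor(np.vstack([cv2.resize(a,(540,338)),b[:260]]),cv2.COLOR_RGB2BGR))
E
```

```text
19.4 [0.4956273909707297, -0.0727933290132644, 0.24772387848920596] [-0.11066589 -0.88675641 -0.1970225 ]
```

View pics/w5.png

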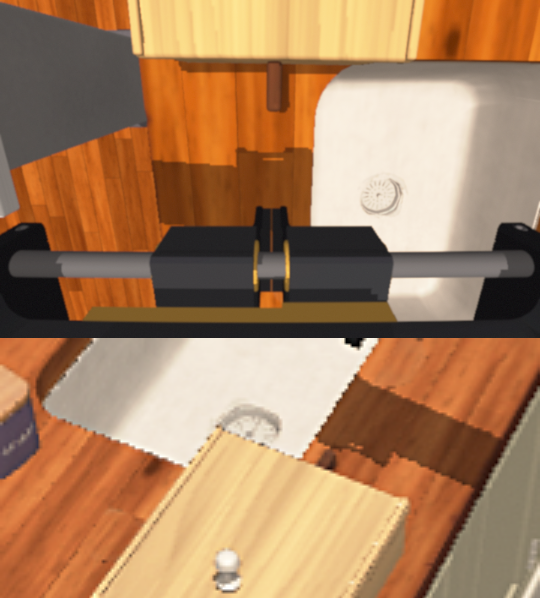

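The tray front is flush with the board edge, with only the tab showing at mosaic (275,85), and the stopper is still standing.

```bash
python3 -c "
from bench import ctrl
print(ctrl.close_job())"
```

```text
the job is handed in; nothing more can be done
None
```

I handed the job in at about 19.4 s, and no verdict came back: the last pictures show both corks pushed into the tray, the tray pushed to its stop and flush with the board's edge, and the stopper still standing, though I took no final picture of the jigger or glasses.

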